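# Close the probe cover of the cell test nest by catching it on a finger

## Robot

A 6-joint arm with a two-finger parallel gripper is mounted at the origin on a cart in front of the work surface, level with it; the furniture and walls round the work are solid. World frame = base frame: x ahead of the robot, y to its left, z up, the work surface at z = 0. Lengths are in m, angles in rad, forces in N, time in s.
With the tool pointing down it reaches from about 0.275 to 0.875 m from the base axis. Payload 12.5 kg.
Tool frame: the origin (TCP) lies at the very end of the fingers, on their centre line; the grasp point (between the pads) lies 19 mm behind it; z points along the fingers, y is the line along which they close (so a half turn about z gives the same grasp; the last joint's range is limited). The gripper opens to 85 mm and grips with 20 to 120 N. Pads are 22 mm wide; open, the fingers measure 114 mm over their backs; the gripper's body (76 mm by 85 mm) begins 54 mm behind the grasp point. The pads swing forward as they close: fully open they stand 13 mm farther back than shut.
Start: joints at [1.086, 0.351, 1.652, -0, 1.139, -0.085], TCP at [0.214, 0.507, 0.231] pointing down, gripper open.
Joint ranges: [-2.75, 2.75], [-0.79, 2.1], [0.01, 2.65], [-1.57, 4.71], [0.07, 3.14], [-2.87, 2.87]. Speed limits (rad/s): [2.22, 2.22, 2.79, 3.14, 3.14, 3.14].

## Interface

Orientations are given as a 3x3 rotation matrix whose columns are the frame's x, y, z axes.
In Python, from bench import manip gives the robot as it stands. Calls block until the motion is done:
- manip.move_ptp(position, orientation): joint-space move of the TCP to a pose.
- manip.move_l(position, attitude=None, max_speed=0.15): straight line of the TCP; attitude=None keeps the orientation; max_speed is the mean speed in m/s.
- manip.move_j(angles): joint-space move.
- manip.set_gripper(opening, effort=None): opening from 0.0 (shut) to 1.0 (fully open); effort is the grip in N (None keeps the last); returns when the fingers have stopped.
- manip.dwell(seconds).
- manip.inverse_kinematics(position, orientation): joint angles nearest the present ones, or None.
- manip.grab_frame(name): name is "scene" or "top" or "wrist"; returns (picture, depth): 400x640x3 uint8, red, green, blue; 400x640 float32, m along the optical axis (not along the pixel's ray), 0 where there is no reading.
- manip.get_calibration(name): a dict with "camera_matrix" (3x3 intrinsics, pixels), "R" (3x3) and "t" (3): a world point X has camera coordinates R X + t. Camera axes: x right, y down, z forward; pixel columns grow to the right and rows downward; lengths in m; the calibration is good to about 2 mm. The wrist camera is an equidistant fisheye: a pixel r from the principal point sees the ray r / f radians off the axis. A picture is of the moment at which its call begins: read the wrist's pose just before it. get_calibration takes no time and is no camera call; for the wrist camera it gives the pose at the moment of the call.
A pose or a line that the arm cannot do raises manip.Unreachable and nothing moves.
- manip.sign_off(): hands the job in; it is judged then, once.
Trained networks look in the newest picture that a camera, given by its name, has taken for a name from the list of things; names that differ only in an ending like _2 or _b are one class to them, and where a whole thing is asked for, a point or a joint stands for the part that bears it (a point fixed in the world has none). Each returns a list of dicts, best first, with "confidence" (0 to 1); they miss things now and then, are a little off and sometimes report something else, mostly with a low value. They report only what shows in the picture. A call takes as long as a camera call.
- manip.look_for(camera, name): "at" ([x, y, z] in m, in world coordinates, good to about 4 mm: the middle of the surface that is visible of it).
Readings, each from a call of its own:
- manip.current_time(): time.
- manip.current_qpos(): joint angles.
- manip.current_joint_vel(): joint speeds.
- manip.current_joint_torque(): joint torques, N m.
- manip.current_ee_pos(): TCP position.
- manip.current_tcp_rot(): TCP orientation.
- manip.current_force(): force on the tool from outside, world axes, zero at the start.
- manip.current_ft_torque(): the same for the moment, N m.
- manip.current_grip_width(): opening from 0.0 (shut) to 1.0 (fully open).
- manip.current_grip_force(): force on a finger pad.
Only numpy, scipy, OpenCV 4.12 (cv2) and the standard library are available. Lean on these libraries where they do the work, as an engineer would, in place of code of your own. Each camera call takes 0.05 s, during which the arm holds its last target. There are 200 camera calls.

## Task

Close the cover of the cell test nest without gripping it. Tip the open cover forward past upright with a fingertip, catch it on a finger while it is still well above the cells, and lower it gently until it is fully shut, because it carries spring probes that must not slam on the cells. Do not disturb the three cells in the nest or the things lying round it.

Things in the scene. Friction and masses are not known exactly. Their poses are not given: they have to be found in the camera images.
- nest: Cell test nest, fixed to the bench: bright metal base plate 190 x 122 mm, low black cheeks 63 mm high, three blue cells standing side by side in it. Origin: centre of its underside, on the bench. x points from the front, over which the cover's lip comes down, to the hinge at the back; y left along the hinge, z up. In front of x = -76 mm nothing stands higher than 35 mm.
- cover (a joint): Cover angle in rad: 0 shut (level), 1.57 upright; starts open at 1.70 to 1.80 (stop), leaning back, kept there by its weight. About 0.45 kg; under 4 N at the lip moves it. Stiff hinge: within about 0.2 rad of upright the cover stays where it is left; farther forward it falls by itself, slowly at first, and slams shut within about 4 s at 1 rad/s.
- cover_lip (a point): Middle of the cover's free edge, on the axis of its round nose (12 mm thick, 108 mm long), 195 mm from the hinge axis; when shut 140 mm above the bench, 107 mm in front of the nest's centre, overhanging the nest by 30 mm. The cover is an bright metal plate 118 mm wide, 8 mm thick; its underside is plain up to 32 mm from the nose axis, then a black probe carrier stands out 8 mm.
- nest_hinge (a point): Middle of the hinge axis: 88 mm behind the nest's centre and 134 mm above the bench; the axis runs along the nest's y. With the cover shut the nose axis of the lip is 195 mm in front of it and 6 mm higher.
- cell_left: Prismatic blue cell, 148 x 26 x 107 mm, standing loose in the nest, left (+y) place; origin: centre of its underside. Leave it alone.
- cell_middle: Prismatic blue cell, 148 x 26 x 107 mm, standing loose in the nest, middle place; origin: centre of its underside. Leave it alone.
- cell_right: Prismatic blue cell, 148 x 26 x 107 mm, standing loose in the nest, right (-y) place; origin: centre of its underside. Leave it alone.
- screwdriver_red: Red insulated screwdriver, 218 mm long, 29 mm high, lying to the right in front of the laptop; origin: centre of the underside. Leave alone.
- tape_yellow: Roll of yellow tape, 66 mm across, 19 mm high, lying in front of the nest, to the left; origin: centre of the underside. Leave alone.
- terminal_block: Dark grey terminal block, 70 x 22 x 19 mm, lying in front of the nest, to the right; origin: centre of the underside. Leave alone.

How it is judged:
By the outcome, as a careful person would: the job done as asked, in the order asked, and still so for the second after the job is handed in, with the robot touching nothing.
It also fails if it takes over 48 s, if anything falls off the work surface, if the arm or the gripper's body presses on something with over 40 N, if the wrist force passes 120 N, or if a joint passes its speed limit or range.

## Working session

There is one attempt and no reset: what is moved stays moved. The work goes in short steps, each a Python script; the robot and the scene stay as the last script left them, time stands still between calls to the robot, and variables do not carry over. Pictures are saved under pics/ and viewed, at most 10 in all, crops included, and the job is handed in when it is done.

```bash
mkdir -p pics; ls; python3 - <<'E'
from bench import manip
import cv2,numpy as np
for c in ("scene","top"):
    p,d=manip.grab_frame(c); cv2.imwrite(f"pics/{c}0.png",p[:,:,::-1]); np.savez(f"pics/{c}0.npz",p=p,d=d)
    k=manip.get_calibration(c); print(c,np.round(k["camera_matrix"],1).tolist(),np.round(k["R"],3).tolist(),np.round(k["t"],3).tolist())
    for n in ["nest","cover","cover_lip","nest_hinge","cell_left","cell_middle","cell_right","tape_yellow","terminal_block","screwdriver_red"]:
        print(n,[(np.round(r["at"],3).tolist(),round(r["confidence"],2)) for r in manip.look_for(c,n)[:3]])
print(manip.current_time())
E
```

```text
pics
scene [[388.0, 0.0, 317.1], [0.0, 388.0, 201.8], [0.0, 0.0, 1.0]] [[0.938, -0.348, -0.011], [-0.19, -0.484, -0.854], [0.292, 0.803, -0.519]] [-0.556, 0.133, 0.925]
nest []
cover [([0.703, 0.041, 0.24], 0.76)]
cover_lip [([0.707, 0.045, 0.241], 0.7)]
nest_hinge [([0.686, 0.021, 0.176], 0.83), ([0.702, 0.04, 0.239], 0.3)]
cell_left [([0.542, -0.012, 0.1], 0.63)]
cell_middle [([0.554, -0.035, 0.106], 0.87)]
cell_right [([0.598, -0.048, 0.09], 0.91)]
tape_yellow [([0.383, -0.088, 0.014], 0.76), ([0.391, -0.194, 0.018], 0.32)]
terminal_block [([0.393, -0.192, 0.016], 0.74)]
screwdriver_red [([0.483, -0.382, 0.021], 0.88)]
top [[451.1, 0.0, 323.0], [0.0, 451.1, 195.6], [0.0, 0.0, 1.0]] [[-0.04, -0.999, -0.003], [-0.978, 0.04, -0.206], [0.206, -0.005, -0.979]] [-0.126, 0.563, 0.942]
nest [([0.691, 0.045, 0.219], 0.8), ([0.703, 0.055, 0.256], 0.34)]
cover [([0.7, 0.054, 0.259], 0.65), ([0.38, -0.069, 0.018], 0.31)]
cover_lip [([0.704, 0.055, 0.256], 0.61), ([0.583, 0.014, 0.101], 0.34)]
nest_hinge [([0.689, 0.041, 0.218], 0.75)]
cell_left [([0.585, 0.016, 0.102], 0.72)]
cell_middle [([0.592, -0.005, 0.102], 0.97), ([0.608, -0.034, 0.104], 0.55), ([0.691, 0.045, 0.218], 0.4)]
cell_right [([0.613, -0.035, 0.107], 0.87)]
tape_yellow [([0.382, -0.071, 0.018], 0.6)]
terminal_block [([0.396, -0.179, 0.018], 0.61)]
screwdriver_red [([0.481, -0.362, 0.027], 0.7)]
1.1
```

```bash
python3 -c "
import cv2,numpy as np
a=cv2.imread('pics/scene0.png');b=cv2.imread('pics/top0.png')
cv2.imwrite('pics/both0.png',cv2.resize(np.vstack([a,b]),(480,600)))"
```

```text
(no output)
```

View pics/scene0.png

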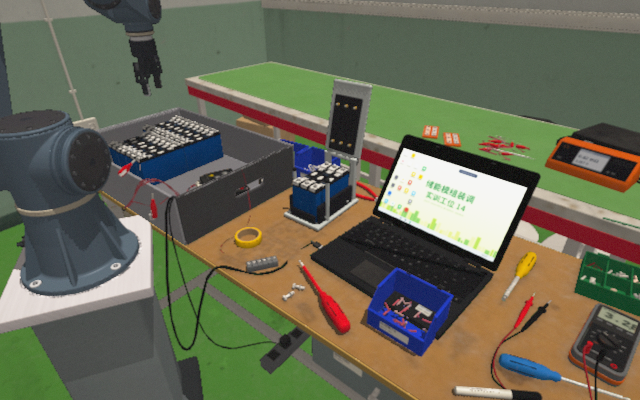

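View pics/top0.png

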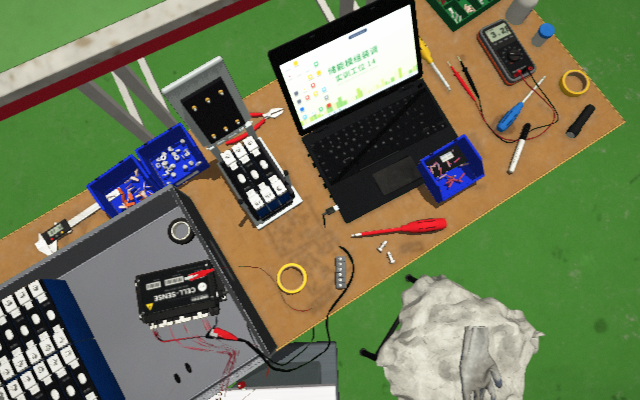

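The scene view shows the nest at about (322,195), with the cover open at about (347,120). In the top view the cover's lip runs from (165,93) to (222,58) and the cells are around (258,175). The laptop is close on the right, and the box wall is on the left. Next I fit the cover plane and its edges from depth.

```bash
cat > h.py <<'E'
from bench import manip
import numpy as np
def cloud(c,d):
    k=manip.get_calibration(c);K=k["camera_matrix"];v,u=np.mgrid[:400,:640]
    P=np.stack([(u-K[0,2])/K[0,0]*d,(v-K[1,2])/K[1,1]*d,d],-1)
    return (P-k["t"])@k["R"]
E
python3 - <<'E'
from h import *
import cv2
for c,roi in (("scene",(310,70,390,190)),("top",(150,40,250,150))):
    z=np.load(f"pics/{c}0.npz");W=cloud(c,z["d"]);x0,y0,x1,y1=roi
    m=np.zeros((400,640),bool);m[y0:y1,x0:x1]=1
    m&=(z["d"]>0)&(W[...,2]>.17)&(W[...,2]<.4)&(np.hypot(W[...,0]-.70,W[...,1]-.05)<.12)
    P=W[m];print(c,len(P),P.min(0),P.max(0))
    # bright plate only
    b=z["p"][m].mean(1)>100
    Q=P[b]
    for _ in range(4):
        o=Q.mean(0);n=np.linalg.svd(Q-o,full_matrices=False)[2][2];Q=Q[abs((Q-o)@n)<.004]
    n*=-np.sign(n[0]);print("n",n,"o",o,len(Q),"yaw from n",np.degrees(np.arctan2(-n[1],-n[0])),"tilt",np.arcsin(n[2]))
    yw=np.arctan2(-n[1],-n[0]);ex=np.array([np.cos(yw),np.sin(yw),0]);ey=np.array([-ex[1],ex[0],0]);up=np.cross(n,ey);up*=np.sign(up[2])
    R=P[abs((P-o)@n)<.012]
    print("y range",np.percentile((R)@ey,[0.5,2,50,98,99.5]),"up",np.percentile((R-o)@up,[.5,99,99.8]),"up vec",up)
    u=np.percentile((R-o)@up,99.5);yc=np.percentile(R@ey,[1,99]).mean()
    T=o+u*up;T=T+(yc-T@ey)*ey;print("top edge mid",T)
    # cell tops / base plate
    m2=(z["d"]>0)&(np.hypot(W[...,0]-.59,W[...,1]+.005)<.13)
    for lo,hi in((.095,.12),(.004,.03)):
        A=W[m2&(W[...,2]>lo)&(W[...,2]<hi)&(z["p"].min(-1)>130)]
        if len(A)>30:
            r=cv2.minAreaRect((A[:,:2]*1000).astype(np.float32));print(lo,len(A),r,np.median(A[:,2]))
E
```

```text
scene 2399 [ 0.65950157 -0.00358986  0.17000476] [0.75276782 0.11553426 0.33020723]
n [-0.83575078 -0.50736558  0.21000189] o [0.71739149 0.04606735 0.28062398] 939 yaw from n 31.260999756746383 tilt 0.2115768916932637
y range [-0.37736452 -0.37634903 -0.32642334 -0.26167221 -0.25908033] up [-0.11309703  0.04958072  0.05074452] up vec [0.17951219 0.10897783 0.97770098]
top edge mid [0.71905798 0.06368858 0.32982912]
0.095 372 ((599.9349365234375, 2.2994537353515625), (144.78823852539062, 93.41732025146484), 30.106246948242188) 0.11011929106305857
0.004 289 ((604.646484375, -5.092414855957031), (186.91439819335938, 121.79132080078125), 31.12332534790039) 0.010957978997158732
top 4198 [0.66112695 0.001059   0.17002075] [0.75507801 0.12226056 0.33264909]
n [-0.83397475 -0.50211185  0.2288445 ] o [0.71849263 0.0570054  0.29042103] 1151 yaw from n 31.050918495417076 tilt 0.2308905172918959
y range [-0.37132636 -0.36926131 -0.31184109 -0.25625863 -0.25441987] up [-0.12323494  0.04043415  0.04120704] up vec [0.1960532  0.11803791 0.97346299]
top edge mid [0.72187809 0.06947851 0.33012612]
0.095 1315 ((605.5354614257812, -1.590057373046875), (147.5228271484375, 78.4985580444336), 31.143627166748047) 0.10867350795600197
0.004 324 ((606.0886840820312, -47.3985710144043), (103.50238037109375, 220.3984832763672), 88.14192962646484) 0.010454175794831051
```

The fit is consistent:
- Yaw is 31.1° and the nest centre is (0.605, -0.005).
- The cover angle is about 1.79, and the predicted lip matches the measured edge.

The plan is to straddle the lip with half-open fingers. The rear finger tips the cover and the front one catches it, with slack so it's never gripped. First I check IK along the arc.

```bash
cat >> h.py <<'E'
yaw=np.radians(31.1);ex=np.array([np.cos(yaw),np.sin(yaw),0]);ey=np.array([-ex[1],ex[0],0]);ez=np.array([0,0,1.])
C=np.array([.605,-.0045,0]);H=C+.088*ex+.134*ez
def nose(th): return H+.195*(-np.cos(th)*ex+np.sin(th)*ez)+.006*(np.sin(th)*ex+np.cos(th)*ez)
def pose(th,a,s,sg):
    """fingers straddling the nose at cover angle th; a = tool pitch below level when shut, s = insertion"""
    p=a+(np.pi/2-a)*np.clip(th/(np.pi/2),0,1)
    z=np.cos(p)*ex-np.sin(p)*ez; y=sg*(np.sin(p)*ex+np.cos(p)*ez)
    return nose(th)+s*z,np.c_[np.cross(y,z),y,z]
E
python3 - <<'E'
from h import *
print(C@ey, nose(1.79))
for sg in(1,-1):
  for a in(20,30,40,50):
    print(sg,a)
    for th,s in((1.79,-.08),(1.79,.022),(1.2,.022),(.6,.02),(.3,.02),(0,.02),(-.16,.02),(-.16,-.08)):
      q=manip.inverse_kinematics(*pose(th,np.radians(a),s,sg)); print("  ",th,None if q is None else np.round(q,2))
E
```

```text
-0.3163558658450198 [0.72167465 0.06588265 0.32302912]
1 20
   1.79 [ 0.03  0.62  0.83  0.    1.69 -0.52]
   1.79 [ 0.03  0.64  1.03  0.    1.47 -0.52]
   1.2 [-0.13  0.33  1.54  0.21  1.05 -0.76]
   0.6 [-0.42  0.22  2.04  1.06  0.7  -1.74]
   0.3 [-0.55  0.35  2.19  1.58  0.84 -2.4 ]
   0 [-0.64  0.62  2.25  1.85  1.13 -2.86]
   -0.16 None
   -0.16 None
1 30
   1.79 [ 0.03  0.62  0.83  0.    1.69 -0.52]
   1.79 [ 0.03  0.64  1.03  0.    1.47 -0.52]
   1.2 [-0.12  0.34  1.52  0.17  1.09 -0.73]
   0.6 [-0.38  0.21  1.99  0.84  0.7  -1.52]
   0.3 [-0.51  0.3   2.15  1.37  0.72 -2.16]
   0 [-0.6   0.52  2.23  1.75  0.93 -2.69]
   -0.16 [-0.59  0.6   2.23  1.81  0.94 -2.79]
   -0.16 [-0.83  0.43  2.32  1.53  1.01 -2.69]
1 40
   1.79 [ 0.03  0.62  0.83  0.    1.69 -0.52]
   1.79 [ 0.03  0.64  1.03  0.    1.47 -0.52]
   1.2 [-0.11  0.36  1.49  0.14  1.13 -0.7 ]
   0.6 [-0.34  0.22  1.94  0.64  0.73 -1.31]
   0.3 [-0.45  0.28  2.1   1.11  0.66 -1.87]
   0 [-0.54  0.44  2.2   1.58  0.74 -2.46]
   -0.16 [-0.54  0.52  2.2   1.67  0.75 -2.58]
   -0.16 [-0.73  0.31  2.27  1.37  0.84 -2.4 ]
1 50
[... 1096 characters left out ...]
0.03 0.62 0.83 0.   1.69 2.63]
   1.79 [0.03 0.64 1.03 0.   1.47 2.63]
   1.2 [-0.11  0.36  1.49  0.14  1.13  2.44]
   0.6 [-0.34  0.22  1.94  0.64  0.73  1.83]
   0.3 [-0.45  0.28  2.1   1.11  0.66  1.27]
   0 [-0.54  0.44  2.2   1.58  0.74  0.69]
   -0.16 [-0.54  0.52  2.2   1.67  0.75  0.56]
   -0.16 [-0.73  0.31  2.27  1.37  0.84  0.75]
-1 50
   1.79 [0.03 0.62 0.83 0.   1.69 2.63]
   1.79 [0.03 0.64 1.03 0.   1.47 2.63]
   1.2 [-0.1   0.37  1.47  0.11  1.17  2.46]
   0.6 [-0.3   0.23  1.88  0.46  0.78  2.01]
   0.3 [-0.4   0.27  2.04  0.81  0.64  1.58]
   0 [-0.47  0.39  2.14  1.29  0.61  1.02]
   -0.16 [-0.47  0.46  2.15  1.4   0.59  0.88]
   -0.16 [-0.62  0.23  2.2   1.1   0.72  1.12]
```

```bash
python3 - <<'E'
from h import *
import cv2
a=np.radians(40)
manip.set_gripper(.6)
manip.move_l(manip.current_ee_pos()+[0.05,-.02,.18],max_speed=.2)
manip.move_ptp(*pose(1.79,a,-.09,1))
print(manip.current_time(),manip.current_force(),manip.current_grip_width())
manip.move_l(pose(1.79,a,.022,1)[0],max_speed=.08)
print(manip.current_time(),manip.current_force(),manip.current_ee_pos())
ims=[]
for c,r in(("scene",(270,30,430,230)),("wrist",None)):
    p,d=manip.grab_frame(c)
    if r: p=cv2.resize(p[r[1]:r[3],r[0]:r[2]],(320,400),interpolation=cv2.INTER_CUBIC)
    else: p=p[:,80:560]
    ims.append(p)
cv2.imwrite("pics/in.png",np.hstack(ims)[:,:,::-1])
E
```

```text
4.85 [-0.0921923   0.37340579  0.91385098] 0.5975050531936269
6.4 [ 0.29309867 -0.3139954   0.51999768] [0.72185571 0.06589724 0.30163406]
```

View pics/in.png

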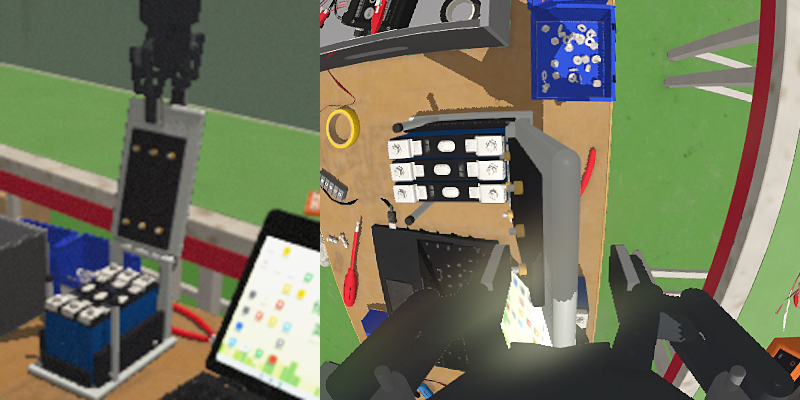

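The lip (wrist view at about (555,250)) is centred between the front finger (495,265) and the rear finger (620,265), with no contact force. Next I tip it past upright and let it fall onto the front finger.

```bash
python3 - <<'E'
from h import *
import cv2
a=np.radians(40)
def go(th,v):
    manip.move_l(*pose(th,a,.022,1),max_speed=v)
    f=manip.current_force();print(round(th,2),round(manip.current_time(),2),"F ex %.2f ey %.2f z %.2f"%(f@ex,f@ey,f[2]))
for th in(1.65,1.5,1.35,1.25,1.15): go(th,.06)
for _ in range(4):
    manip.dwell(.25);f=manip.current_force();print("F ex %.2f z %.2f"%(f@ex,f[2]))
ims=[]
for c,r in(("scene",(270,30,430,230)),("wrist",None)):
    p,d=manip.grab_frame(c)
    p=cv2.resize(p[r[1]:r[3],r[0]:r[2]],(320,400),interpolation=cv2.INTER_CUBIC) if r else p[:,80:560]
    ims.append(p)
cv2.imwrite("pics/tip.png",np.hstack(ims)[:,:,::-1])
E
```

```text
1.65 7.11 F ex 0.63 ey 0.18 z 0.76
1.5 7.73 F ex -0.67 ey -0.63 z 0.35
1.35 8.34 F ex -0.46 ey 0.70 z -0.65
1.25 8.8 F ex 0.35 ey 0.77 z 0.32
1.15 9.26 F ex 0.42 ey 0.02 z -0.29
F ex -0.48 z 0.01
F ex 0.80 z -0.01
F ex -0.57 z -1.52
F ex -0.30 z -0.83
```

View pics/tip.png

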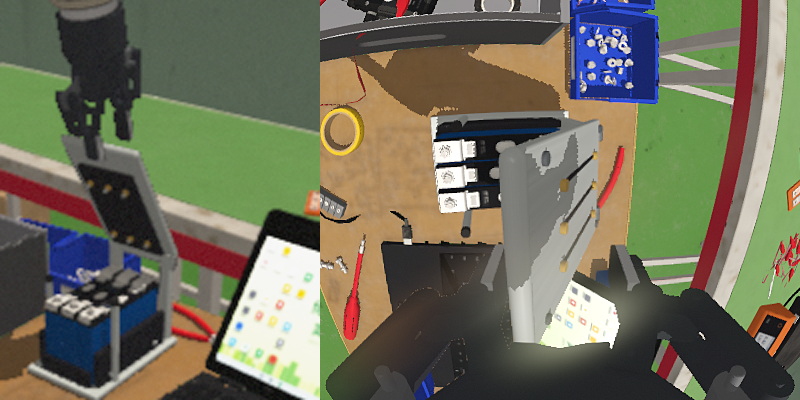

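The cover has been caught on the front finger at about 1.05 rad, as both views show. Now I lower it along the arc.

```bash
python3 - <<'E'
from h import *
import cv2
a=np.radians(40)
def go(th,v):
    s=.022+.010*np.clip((1.1-th)/.9,0,1)
    manip.move_l(*pose(th,a,s,1),max_speed=v)
    F=[]
    for _ in range(3): F.append(manip.current_force())
    f=np.mean(F,0);print(round(th,2),round(manip.current_time(),2),"F ex %.2f ey %.2f z %.2f"%(f@ex,f@ey,f[2]))
for th in np.arange(1.0,.29,-.14): go(th,.04)
for th in(.24,.20,.17,.14,.115,.095): go(th,.015)
p,d=manip.grab_frame("top");W=cloud("top",d);L=(W-C)
for lx in(-.09,-.05,0,.05):
    m=(abs(L@ex-lx)<.008)&(abs(L@ey)<.055)&(d>0)&(W[...,2]>.1)&(W[...,2]<.16)
    print(lx,m.sum(),np.percentile(W[m][:,2],[10,50,90]) if m.any() else "")
ims=[]
for c,r in(("scene",(270,90,390,240)),("wrist",None)):
    p,d=manip.grab_frame(c)
    p=cv2.resize(p[r[1]:r[3],r[0]:r[2]],(320,400),interpolation=cv2.INTER_CUBIC) if r else p[:,80:560]
    ims.append(p)
cv2.imwrite("pics/low.png",np.hstack(ims)[:,:,::-1])
E
```

```text
1.0 11.2 F ex -2.17 ey 0.69 z 1.45
0.86 12.0 F ex -1.87 ey 2.22 z -0.45
0.72 12.8 F ex -3.07 ey 1.31 z 0.98
0.58 13.6 F ex -3.02 ey 0.25 z -1.16
0.44 14.4 F ex -3.96 ey 0.97 z -0.45
0.3 15.2 F ex -3.04 ey 0.67 z -1.90
0.24 16.1 F ex -0.86 ey -0.31 z -1.89
0.2 16.75 F ex -2.29 ey 0.74 z -2.11
0.17 17.26 F ex -1.09 ey 0.42 z -2.56
0.14 17.77 F ex -1.77 ey 0.60 z -1.28
0.12 18.22 F ex 0.28 ey 0.48 z -0.61
0.1 18.61 F ex 0.39 ey -0.56 z -0.42
-0.09 305 [0.14159584 0.14363997 0.14574893]
-0.05 407 [0.14190289 0.14397788 0.14697208]
0 406 [0.14171809 0.14366127 0.14588729]
0.05 390 [0.14206243 0.14399603 0.14669868]
```

View pics/low.png

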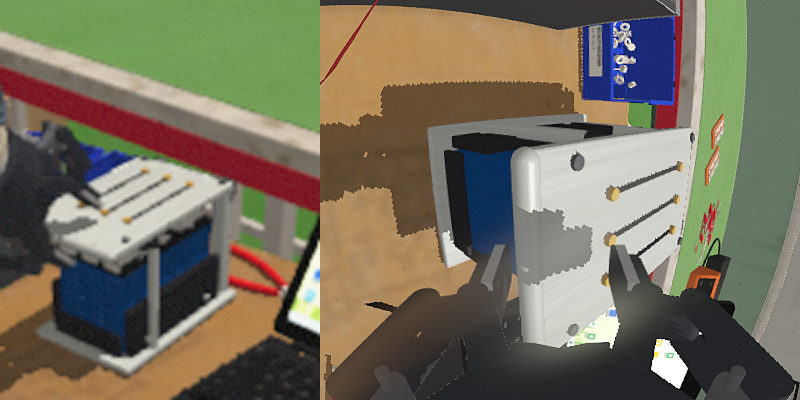

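The cover is shut: its top is level at z = 0.144 along its whole length, and the finger carries no load. I withdraw along the finger axis.

```bash
python3 - <<'E'
from h import *
import cv2
R=manip.current_tcp_rot();p0=manip.current_ee_pos()
manip.move_l(p0-.10*R[:,2],max_speed=.05)
manip.dwell(.5);print(manip.current_time(),manip.current_force())
p,d=manip.grab_frame("top");W=cloud("top",d);L=(W-C)
for lx in(-.10,-.05,0,.05):
    m=(abs(L@ex-lx)<.006)&(abs(L@ey)<.05)&(d>0)&(W[...,2]>.1)&(W[...,2]<.16)
    print(lx,np.median(W[m][:,2]))
q,_=manip.grab_frame("scene")
for n in("tape_yellow","terminal_block","screwdriver_red"):
    for c in("scene","top"): print(n,c,[np.round(r["at"],3).tolist() for r in manip.look_for(c,n)[:1]])
cv2.imwrite("pics/end.png",np.hstack([cv2.resize(q[80:350,220:400],(400,600)),cv2.resize(p[80:350,200:380],(400,600))])[:,:,::-1])
E
```

```text
21.4083 [-0.30142344 -0.10013774 -0.32520919]
-0.1 0.14459294935011996
-0.05 0.14421511896921985
0 0.14391258068265425
0.05 0.14421618966155406
tape_yellow scene [[0.383, -0.088, 0.012]]
tape_yellow top [[0.378, -0.057, 0.02]]
terminal_block scene [[0.391, -0.193, 0.018]]
terminal_block top []
screwdriver_red scene [[0.486, -0.381, 0.024]]
screwdriver_red top [[0.48, -0.364, 0.026]]
```

View pics/end.png

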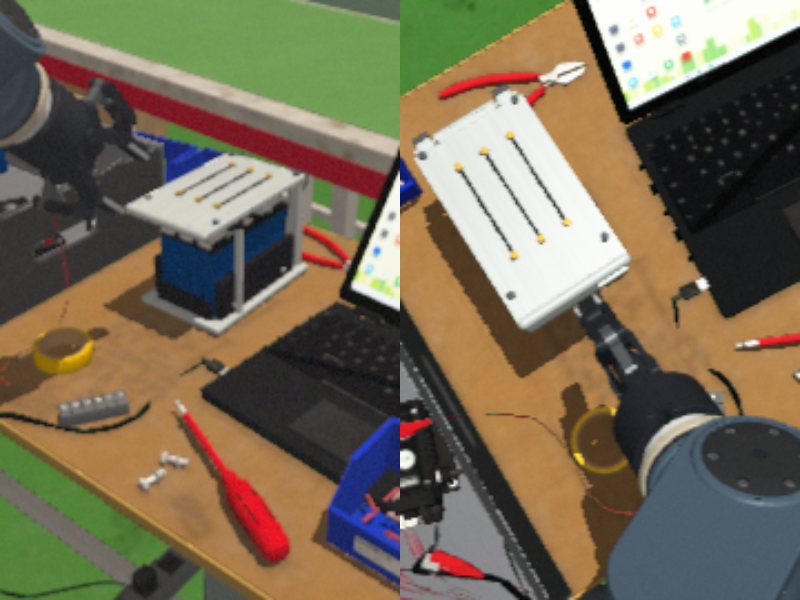

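The cover is shut and level, the gripper is clear in front of the lip, and the tape, terminal block and screwdriver haven't moved.

```bash
python3 -c "
from bench import manip
print(manip.sign_off())"
```

```text
the job is handed in; nothing more can be done
None
```

The cover was tipped past upright, caught on a finger at about 1.05 rad and lowered fully shut without being gripped; the job is handed in, with the gripper clear and the surrounding items unmoved in the final pictures.

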